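# Pin the hinged pie mould shut

## Robot

A 6-joint arm with a two-finger parallel gripper is mounted at the origin on the work surface. World frame = base frame: x ahead of the robot, y to its left, z up, the work surface at z = 0. Lengths are in m, angles in rad, forces in N, time in s.
With the tool pointing down it reaches from about 0.4 to 0.925 m from the base axis. Payload 12.5 kg.
Tool frame: the origin (TCP) lies midway between the tips of the shut fingers; the grasp point (between the pads) lies arm.grip_point_offset behind it (arm.grip_point_offset is the distance from the TCP to the grasp point, in m); z points along the fingers, y is the line along which they close (so a half turn about z gives the same grasp; the last joint's range is limited). The gripper opens to 95 mm and grips with 3 to 60 N. Pads are 20 mm wide; open, the fingers measure 119 mm over their backs; the gripper's body (75 mm by 180 mm) begins 59 mm behind the grasp point.
Start: joints at [-1.351, 0.491, 1.559, -0, 1.092, -0.106], TCP at [0.2, -0.592, 0.215] pointing down, gripper open.
Joint ranges: [-3.1, 3.1], [-0.84, 2.19], [0.05, 2.79], [-1.13, 4.28], [0.06, 2.93], [-2.69, 2.69]. Speed limits (rad/s): [2.22, 2.22, 2.79, 3.14, 3.14, 3.14].

## Interface

Orientations are given as a 3x3 rotation matrix whose columns are the frame's x, y, z axes.
In Python, from workcell import telemetry, optics, arm gives the robot as it stands. The module is installed in compiled form; this text tells all that it offers.
- The arm moves only by the tool carry_out, never from a script. Its argument "increments" is a list of rows, each a list of 7 numbers: the shift along the tool's x, y, z in m, then the turn, a rotation vector about the tool's x, y, z in degrees, then the opening, from -1 (shut) to 1 (fully open). In form: [[tx, ty, tz, rx, ry, rz, fingers], ...]. A call has 1 to 8 rows; each row is the pose to reach, as a shift and turn from the pose commanded when the call began, along the tool's axes at that moment; what a row does not reach only later rows make up. A row lasts 1/12 s, in which the tool goes at most 41.7 mm and 7.16 degrees, less where a joint would pass 70% of its speed; a pose out of reach is approached as far as the arm can. A call with a gripper value outside its range is refused whole. The fingers move at their own pace and stop on an object; "squeeze" is the grip in N (left out, the last holds). Time passes only in rows, so rows that repeat a pose let the fingers close. It gives the time, the measured TCP pose, the force and the opening at its end, in the units of the state.
- telemetry.get_state(): the state, without advancing time (a new reading comes with each control period).
- optics.read_camera(name): name is "scene" or "top" or "wrist"; returns (picture, depth): 480x640x3 uint8, red, green, blue; 480x640 float32, m along the optical axis (not along the pixel's ray), 0 where there is no reading.
- optics.camera_info(name): a dict with "fx", "fy", "cx", "cy" (pixels), "distortion" ([k1, k2, p1, p2, k3] as OpenCV has them; the pictures are not rectified), "origin" and "attitude" of the camera in the world. Camera axes: x right, y up, looking along -z (the intrinsics and any distortion apply to the point x, -y, -z); pixel columns grow to the right and rows downward; lengths in m; the calibration is good to about 2 mm. A picture is of the moment at which its call begins: read the wrist's pose just before it. camera_info takes no time and is no camera call; for the wrist camera it gives the pose at the moment of the call.
- arm.finish_job(): hands the job in, once; it reports no verdict.
Trained networks look in the newest picture that a camera, given by its name, has taken for a name from the list of things; names that differ only in an ending like _2 or _b are one class to them, and where a whole thing is asked for, a point or a joint stands for the part that bears it (a point fixed in the world has none). Each returns a list of dicts, best first, with "conf" (0 to 1); they miss things now and then, are a little off and sometimes report something else, mostly with a low value. They report only what shows in the picture. A call takes as long as a camera call. They do not tell look-alikes from the thing itself.
- optics.masks_of(camera, query): "region" (480x640 bool, what is visible of it) and "rect" ([left, top, right, bottom] as shares, 0 to 1, of the picture: columns of its width, rows of its height, round what is visible of it).
- optics.tip_of(camera, query): "xy" ([column, row] as shares, 0 to 1, of the picture: columns of its width, rows of its height: a listed point, or the origin of a listed thing).
The state is a dict: "clock": time; "q": joint angles; "qvel": joint speeds; "effort": joint torques, N m; "position": TCP position; "eef_rot": TCP orientation; "force": force on the tool from outside, world axes, zero at the start; "wrist_torque": the same for the moment, N m; "grip_width": finger opening in m.
Only numpy, scipy, OpenCV 4.12 (cv2) and the standard library are available. Lean on these libraries where they do the work, as an engineer would, in place of code of your own. Each camera call takes 0.05 s, during which the arm holds its last target. There are 200 camera calls.

## Task

Swing the open half of the metal pie mould shut until it meets the other half, then take the brass hinge pin from the bamboo caddy and push it straight down through the lined-up hinge knuckles until its collar sits fully home on the top knuckle, and let go. Feel for the hole and the stops and never force anything: keep every push gentle, under about 20 newtons. Do not shift or tip the kettle, the mug or the jug.

Things in the scene. Friction and masses are not known exactly. Their poses are not given: they have to be found in the camera images.
- plate: Fixed steel base plate on a red mat; origin on the counter, z up. It carries an aluminium pie mould, 8 to 80 mm above the counter: fixed half on the plate's +x side, swinging half on -x. Clamped on by eye: both halves and hinge axes stand shifted along plate x by an unmeasured -14 to +14 mm, not in y, and stay so. Mat 240 x 280, plate 170 x 240 x 8 mm.
- hinge (a point): Nominal (unshifted) axis of the closed joint, at plate (0, +90, 80) mm, about which the swinging half turns; its pin is already in, its brass head reaches 106 mm above the counter. The mould's walls are 6 mm thick.
- seat (a point): Point at plate (0, -90, 80) mm: nominal axis of the open joint, level with its top face. True axis: up to 14 mm either way along plate x. Three ring knuckles, outside 32 mm, no chamfer, on one axis: fixed half's 58 to 80 and 8 to 30 mm above the counter, bore 13 mm; swinging half's 33 to 55 mm, bore 14 mm. The bore goes right down to the plate.
- half (a joint): Angle (rad) of the swinging half about its hinge; 0 = shut on its stop, knuckles in line; to 0.6 = open, free end towards plate -x. Shut, its long outer face is at plate x = -58 mm (+ shift), y = -56 to 56 mm. Closing it at y = -40 mm takes 2 to 9 N. It stays where left, but from shut springs back 0.009 rad: its knuckle then stands 1.6 mm off to -x.
- pin: Loose brass hinge pin, 80 g, upright in the caddy. Origin on its axis at the collar's underside, z up to the head. Head 16 mm in diameter, z = 6 to 40 mm; collar 22 mm, z = 0 to 6; shank 12 mm to z = -56, tapering to a flat 9 mm tip at z = -64. Its taper wedges the sprung half in line and a sprung ball in the top knuckle grips it: 2 to 10 N of push all the way.
- pin_tip (a point): Centre of the pin's flat tip, 64 mm below the pin's origin.
- caddy: Bamboo caddy fixed to the counter, 110 x 80 mm; origin at the counter. The pin's socket, a 17 mm hole right through, is in its 90 mm tall block (50 x 80 mm), centred at caddy (-30, 0) mm; the +x part is an open bin 70 mm tall with sticks reaching to 78 mm. Stands on the robot's left or right, swapped with the jug.
- kettle: Brushed steel kettle, loose, 156 mm in diameter without its spout and handle, 180 mm tall; origin: centre of its underside. Leave alone.
- mug: Green plastic mug with a shut white hinged lid, loose, 78 mm in diameter, 96 mm tall; origin: centre of its underside. Leave alone.
- jug: Blue ceramic jug, loose, 92 mm in diameter plus handle, 125 mm tall; origin: centre of its underside. Leave alone.
Mind the look-alikes: they are no part of the job. What is meant by the pin is not blue, purple or white, and is the smaller of those in its own colour.

How it is judged:
By the outcome, as a careful person would: the job done as asked, in the order asked, and still so for the second after the job is handed in, with the robot touching nothing.
It also fails if it takes over 72 s, if anything falls off the work surface, if the arm or the gripper's body presses on something with over 40 N, if the wrist force passes 120 N, or if a joint passes its speed limit or range.

## Working session

There is one attempt and no reset: what is moved stays moved. The work goes in short steps, Python scripts to look and compute and a tool call to move; the robot and the scene stay as the last step left them, time stands still between calls to the robot, and variables do not carry over. Pictures are saved under pics/ and viewed, on a budget of 10 in all, crops included, one or two more only if the job needs it, and the job is handed in when it is done.

Besides the shell and the picture viewer there is one more tool, called after "Emit:" as name(argument=value, ...) on one line, values as JSON. carry_out: Moves the arm, as the interface text tells. Its arguments: {"type":"object","properties":{"increments":{"type":"array"},"squeeze":{"type":"number"}},"required":["increments"]}

```bash
mkdir -p pics
cat > h.py <<'E'
import numpy as np, cv2
from workcell import telemetry, optics, arm
def save(name, im): cv2.imwrite('pics/'+name, im[...,::-1])
def world(cam, info, depth, uv, d=None, z=None):
    """pixel(s) -> world; by depth, or by intersecting plane z"""
    uv=np.atleast_2d(np.float64(uv))
    K=np.array([[info['fx'],0,info['cx']],[0,info['fy'],info['cy']],[0,0,1]])
    n=cv2.undistortPoints(uv.reshape(-1,1,2),K,np.array(info['distortion'],float)).reshape(-1,2)
    ray=np.c_[n[:,0],-n[:,1],-np.ones(len(n))]
    R=np.array(info['attitude']);o=np.array(info['origin'])
    if z is not None:
        w=ray@R.T; return o+w*((z-o[2])/w[:,2])[:,None]
    d=depth[uv[:,1].round().astype(int),uv[:,0].round().astype(int)]
    return o+(ray*d[:,None])@R.T
def project(info,P):
    R=np.array(info['attitude']);o=np.array(info['origin'])
    c=(np.atleast_2d(P)-o)@R; c=c*[1,-1,-1]
    K=np.array([[info['fx'],0,info['cx']],[0,info['fy'],info['cy']],[0,0,1]])
    return cv2.projectPoints(c.reshape(-1,1,3),np.zeros(3),np.zeros(3),K,np.array(info['distortion'],float))[0].reshape(-1,2)
E
cat > a.py <<'E'
from h import *
s=telemetry.get_state(); print(s, arm.grip_point_offset)
for c in ['top','scene']:
    p,d=optics.read_camera(c); i=optics.camera_info(c); print(c,i); save(c+'.png',p); np.savez(c+'.npz',p=p,d=d)
    for q in ['plate','pin','caddy','kettle','mug','jug','half']:
        for m in optics.masks_of(c,q)[:4]:
            r=m['region']; ys,xs=np.nonzero(r); W=world(c,i,d,np.c_[xs,ys]); k=d[ys,xs]>0; W=W[k]
            print(q,round(m['conf'],2),np.round(np.array(m['rect'])*[640,480,640,480]),np.round(np.median(W,0),3) if len(W) else None,np.round(np.percentile(W,[2,98],axis=0),3).tolist() if len(W) else None)
    for q in ['hinge','seat','pin','plate','caddy','pin_tip']:
        for m in optics.tip_of(c,q)[:4]: print('tip',q,round(m['conf'],2),np.round(np.array(m['xy'])*[640,480]))
E
python3 a.py
```

```text
{'clock': 0.0, 'q': array([-1.35058862e+00,  4.91569443e-01,  1.55945732e+00, -1.06074325e-05,
        1.09173362e+00, -1.05619155e-01]), 'qvel': array([ 5.64739543e-04,  7.53148853e-04, -2.77362774e-03, -6.01687019e-04,
       -1.46035026e-05,  9.24081462e-04]), 'effort': array([-6.02208365e-04, -6.12645435e+01, -2.58185148e+01,  6.92631374e-02,
        4.81900130e-02, -1.38293613e-04]), 'position': array([ 0.20000892, -0.59186152,  0.21405291]), 'eef_rot': array([[ 9.47384826e-01,  3.20096739e-01, -2.64257017e-04],
       [ 3.20096828e-01, -9.47384150e-01,  1.13748019e-03],
       [ 1.13750791e-04, -1.16221931e-03, -9.99999318e-01]]), 'force': array([-0.21271589, -0.62022529,  0.52959537]), 'wrist_torque': array([ 0.02430879,  0.04051495, -0.00254478]), 'grip_width': 0.09483080931557983} 0.0188
top {'fx': 575.4280447170748, 'fy': 575.4280447170748, 'cx': 314.243680040293, 'cy': 238.69628462665307, 'distortion': array([-0.17009945,  0.        ,  0.        ,  0.        ,  0.        ]), 'origin': array([0.31213245, 0.01140731, 1.54667241]), 'attitude': array([[-0.01787295,  0.98664387
[... 2941 characters left out ...]
8]]
mug 0.74 [221. 158. 258. 214.] [ 0.521 -0.271  0.078] [[0.474, -0.332, 0.005], [0.552, -0.247, 0.124]]
jug 0.95 [222. 161. 262. 212.] [ 0.521 -0.272  0.077] [[0.472, -0.338, 0.001], [0.552, -0.247, 0.124]]
half 0.62 [286. 218. 334. 283.] [0.525 0.009 0.05 ] [[0.495, -0.06, 0.01], [0.621, 0.114, 0.08]]
half 0.17 [221. 219. 370. 316.] [0.622 0.053 0.008] [[0.491, -0.128, -0.003], [0.714, 0.15, 0.081]]
tip hinge 0.67 [316. 257.]
tip seat 0.71 [273. 223.]
tip pin 0.84 [468. 245.]
tip pin 0.82 [478. 291.]
tip pin 0.61 [440. 232.]
tip pin 0.53 [433. 258.]
tip plate 0.56 [295. 267.]
tip caddy 0.57 [423. 301.]
tip pin_tip 0.85 [478. 317.]
tip pin_tip 0.72 [404. 270.]
tip pin_tip 0.57 [461. 270.]
```

Run:
```python
import numpy as np,cv2
a=np.load('top.npz')['p'];b=np.load('scene.npz')['p']
x=cv2.resize(a[140:340,130:470],None,fx=2.35,fy=2.35,interpolation=3)
cv2.imwrite('pics/top_c.png',x[...,::-1])
x=cv2.resize(b[150:350,200:500],None,fx=2.6,fy=2.6,interpolation=3)
cv2.imwrite('pics/scene_c.png',x[...,::-1])
```

```text
(no output)
```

View pics/top_c.png

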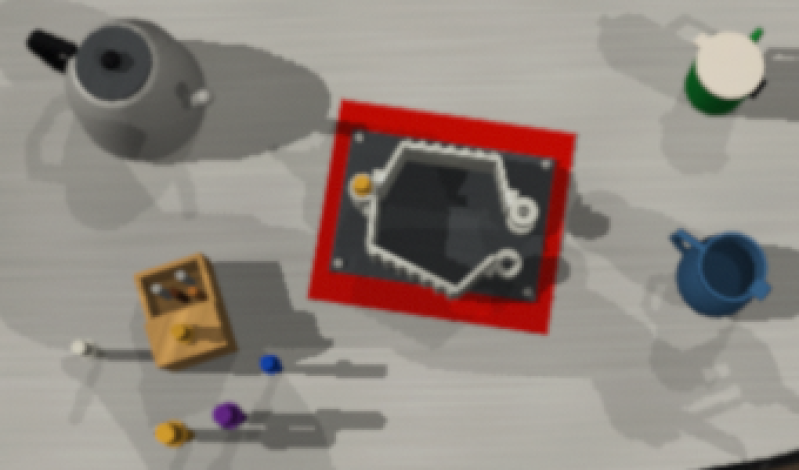

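View pics/scene_c.png

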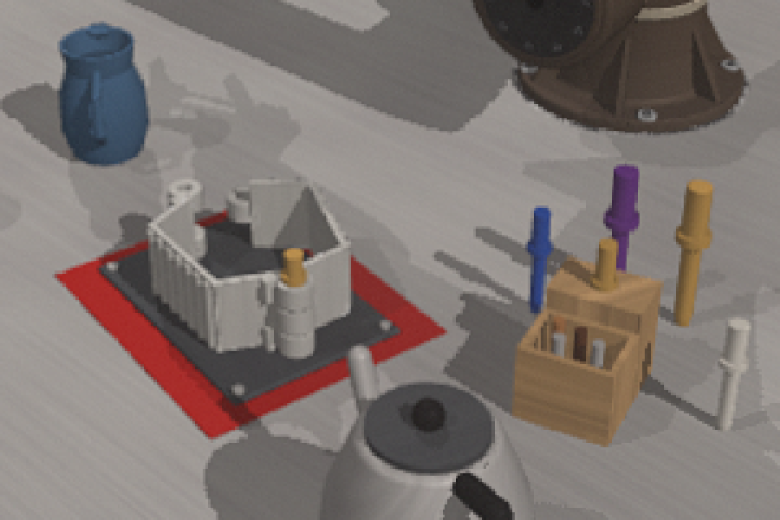

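Top view: the pin (smaller brass) stands in the caddy at about full-image px (207,281). The large brass pin at (203,324) and the blue, purple and white pins are look-alikes. The hinge is on the left at (284,218) and the open joint on the right (355,230). The swinging half is on the near side, and the fixed ring is the upper right one. Next I'll fit the mat, pin and seat.

```bash
cat > fit.py <<'E'
from h import *
from scipy.optimize import least_squares
def matfit(c,p,i):
    hsv=cv2.cvtColor(p,cv2.COLOR_RGB2HSV)
    m=((hsv[...,0]<8)|(hsv[...,0]>172))&(hsv[...,1]>170)&(hsv[...,2]>70)
    m=cv2.morphologyEx(m.astype(np.uint8),cv2.MORPH_OPEN,np.ones((3,3)))
    cs=max(cv2.findContours(m,cv2.RETR_EXTERNAL,cv2.CHAIN_APPROX_NONE)[0],key=cv2.contourArea)
    W=world(c,i,None,cs.reshape(-1,2),z=0.001)[:,:2]
    def res(q):
        R=np.array([[np.cos(q[2]),-np.sin(q[2])],[np.sin(q[2]),np.cos(q[2])]])
        u=np.abs((W-q[:2])@R)-[.12,.14]; return u.max(1)
    f=least_squares(res,[*W.mean(0),-.15],loss='soft_l1',f_scale=.001)
    return f.x,np.abs(f.fun).mean()
if __name__=='__main__':
    for c in ['top','scene']:
        a=np.load(c+'.npz');i=optics.camera_info(c)
        x,r=matfit(c,a['p'],i);print(c,x,r)
        cy,sy=np.cos(x[2]),np.sin(x[2]);R=np.array([[cy,-sy],[sy,cy]])
        for n,v in [('hinge',[0,.09]),('seat',[0,-.09])]: print(n,R@v+x[:2])
        uv={'top':(355,233),'scene':(273,223)}[c]
        w=world(c,i,None,uv,z=.08)[0,:2];print('seat net',w,(w-x[:2])@R)
        hsv=cv2.cvtColor(a['p'],cv2.COLOR_RGB2HSV);b=((hsv[...,0]>12)&(hsv[...,0]<24)&(hsv[...,1]>190))
        H,W=b.shape;ys,xs=np.nonzero(b);Q=world(c,i,a['d'],np.c_[xs,ys])
        for nm,ctr in [('hingepin',(R@[0,.09]+x[:2])),('pin',[.443,.291])]:
            k=(np.linalg.norm(Q[:,:2]-ctr,axis=1)<.03)&(Q[:,2]>.094);print(nm,k.sum(),np.round(Q[k].mean(0),4),np.round(Q[k].min(0),4),np.round(Q[k].max(0),4))
E
python3 fit.py
```

```text
top [ 0.58653334  0.01074481 -0.17001581] 0.003045460958860649
hinge [0.60176116 0.09944719]
seat [ 0.57130553 -0.07795758]
seat net [ 0.56566874 -0.08501844] [-0.00436084 -0.09791279]
hingepin 23 [0.6026 0.0976 0.1047] [0.5978 0.0917 0.0945] [0.6094 0.1048 0.1119]
pin 41 [0.4438 0.291  0.1199] [0.4372 0.2851 0.0943] [0.4517 0.2996 0.1345]
scene [ 0.58635603  0.0138367  -0.16791936] 0.012821155395478722
hinge [0.60139785 0.10257081]
seat [ 0.57131421 -0.07489742]
seat net [ 0.5796399 -0.0677103] [ 0.00700739 -0.08152248]Traceback (most recent call last):
  File "fit.py", line 23, in <module>
    H,W=b.shape;ys,xs=np.nonzero(b);Q=world(c,i,a['d'],np.c_[xs,ys])
                                      ~~~~~^^^^^^^^^^^^^^^^^^^^^^^^^
  File "h.py", line 8, in world
    n=cv2.undistortPoints(uv.reshape(-1,1,2),K,np.array(info['distortion'],float)).reshape(-1,2)
      ~~~~~~~~~~~~~~~~~~~^^^^^^^^^^^^^^^^^^^^^^^^^^^^^^^^^^^^^^^^^^^^^^^^^^^^^^^^^
cv2.error: OpenCV(4.12.0) /io/opencv/modules/calib3d/src/undistort.dispatch.cpp:347: error: (-215:Assertion failed) CV_IS_MAT(_src) && CV_IS_MAT(_dst) && (_src->rows == 1 || _src->cols == 1) && (_dst->rows == 1 || _dst->cols == 1) && _src->cols + _src->rows - 1 == _dst->rows + _dst->cols - 1 && (CV_MAT_TYPE(_src->type) == CV_32FC2 || CV_MAT_TYPE(_src->type) == CV_64FC2) && (CV_MAT_TYPE(_dst->type) == CV_32FC2 || CV_MAT_TYPE(_dst->type) == CV_64FC2) in function 'cvUndistortPointsInternal'
```

```bash
cat >> h.py <<'E'
def goto(P,yaw):
    """print tool-frame shift and rz to reach P, tool down with tool-x at world yaw"""
    s=telemetry.get_state(); R=s['eef_rot']; d=R.T@(np.array(P)-s['position'])
    T=np.array([[np.cos(yaw),np.sin(yaw),0],[np.sin(yaw),-np.cos(yaw),0],[0,0,-1]])
    rv=cv2.Rodrigues(R.T@T)[0].ravel()*180/np.pi
    print('shift',np.round(d,4),'rot',np.round(rv,2),'pos',np.round(s['position'],4),'F',np.round(s['force'],2),'t',round(s['clock'],2),'w',round(s['grip_width'],4))
E
python3 - <<'E'
from h import *
i=optics.camera_info('wrist');s=telemetry.get_state();R=s['eef_rot']
print(i['fx'],i['distortion'],R.T@(i['origin']-s['position']));print(R.T@i['attitude'])
goto([.48,-.03,.35],-.17)
E
```

```text
393.06799995390327 [0.01443817 0.         0.         0.         0.        ] [ 7.01475789e-02 -1.16236150e-04 -1.70853702e-01]
[[ 1.46218534e-03  9.67715454e-01  2.52040994e-01]
 [ 9.99998624e-01 -1.21744277e-03 -1.12697995e-03]
 [-7.83750430e-04  2.52042296e-01 -9.67715902e-01]]
shift [ 0.4451 -0.443  -0.1354] rot [ 0.  -0.  28.4] pos [ 0.2001 -0.5921  0.2146] F [-0.32 -0.09 -0.02] t 1.4 w 0.0955
```

Emit:
carry_out(increments=[[0.2225,-0.2215,-0.135,0,0,14.2,-1],[0.2225,-0.2215,-0.135,0,0,14.2,-1],[0.2225,-0.2215,-0.135,0,0,14.2,-1],[0.2225,-0.2215,-0.135,0,0,14.2,-1],[0.2225,-0.2215,-0.135,0,0,14.2,-1],[0.2225,-0.2215,-0.135,0,0,14.2,-1],[0.2225,-0.2215,-0.135,0,0,14.2,-1],[0.2225,-0.2215,-0.135,0,0,14.2,-1]])

```text
clock: 2.07
position: [0.3368, -0.3162, 0.3473]
eef_rot: [[0.997, 0.078, 0.0], [0.078, -0.997, -0.0], [0.0, 0.0, -1.0]]
force: [0.8, 0.7, 0.4]
grip_width: 0.0473
```

```bash
python3 -c "
from h import *
goto([.48,-.03,.35],-.17)"
```

```text
shift [ 0.1649 -0.2742 -0.0028] rot [ 0.02 -0.02 14.19] pos [ 0.3368 -0.3162  0.3473] F [0.82 0.7  0.42] t 2.07 w 0.0473
```

Emit:
carry_out(increments=[[0.165,-0.274,0,0,0,14.2,-1],[0.165,-0.274,0,0,0,14.2,-1],[0.165,-0.274,0,0,0,14.2,-1],[0.165,-0.274,0,0,0,14.2,-1],[0.165,-0.274,0,0,0,14.2,-1],[0.165,-0.274,0,0,0,14.2,-1],[0.165,-0.274,0,0,0,14.2,-1],[0.165,-0.274,0,0,0,14.2,-1]])

```text
clock: 2.73
position: [0.4802, -0.0297, 0.3466]
eef_rot: [[0.986, -0.169, 0.001], [-0.169, -0.986, -0.0], [0.001, 0.0, -1.0]]
force: [0.4, -1.4, -0.0]
grip_width: 0.001
```

Emit:
carry_out(increments=[[0,0,0,0,0,0,-1],[0,0,0,0,0,0,-1]])

```text
clock: 2.9
position: [0.48, -0.0302, 0.3461]
eef_rot: [[0.986, -0.165, -0.0], [-0.165, -0.986, -0.0], [-0.0, 0.0, -1.0]]
force: [-0.0, -0.6, -0.1]
grip_width: 0.0003
```

```bash
cat > w.py <<'E'
from h import *; import sys
from fit import matfit
n=sys.argv[1]
i=optics.camera_info('wrist');p,d=optics.read_camera('wrist');save(n+'.png',p);np.savez(n+'.npz',p=p,d=d,**i)
goto([.48,-.03,.35],-.17)
try: print(matfit('w',p,i))
except Exception as e: print(e)
for q in ['hinge','seat','pin','pin_tip']:
    for m in optics.tip_of('wrist',q)[:3]:
        uv=np.array(m['xy'])*[640,480]; print(q,round(m['conf'],2),uv.round(1),'z80:',np.round(world('w',i,None,uv,z=.08)[0,:2],4))
E
python3 w.py w1
```

```text
shift [ 0.0001 -0.0015 -0.0038] rot [0.02 0.02 0.12] pos [ 0.4796 -0.0315  0.3462] F [ 0.   -0.29  0.51] t 2.95 w 0.0005
(array([ 0.58007851,  0.00999895, -0.19931484]), np.float64(0.011406263060711812))
hinge 0.95 [182.1 101.5] z80: [0.6023 0.0989]
seat 0.93 [352.7 102.7] z80: [ 0.5719 -0.0783]
pin 0.86 [ 46.6 272.2] z80: [0.4431 0.3027]
pin 0.8 [114.9 332.4] z80: [0.3547 0.2475]
pin 0.78 [ 72.7 353.4] z80: [0.3357 0.3068]
pin_tip 0.84 [106.2 320.8] z80: [0.3714 0.2533]
pin_tip 0.73 [164.8 257.5] z80: [0.438  0.1624]
pin_tip 0.68 [143.4 296.9] z80: [0.3942 0.2005]
```

View pics/w1.png

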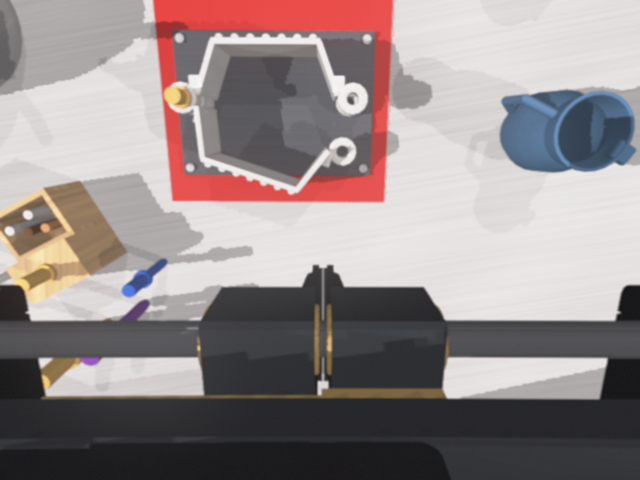

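Wrist view: the mould is at the top centre. The fixed ring is at about (351,99), the swinging ring at (342,152), and the brass hinge head at (177,96). The free corner of the swinging half is at (297,190). The jug is on the right and the caddy on the left. Now I'll measure the ring centre precisely.

```bash
cat > ring.py <<'E'
from h import *; import sys
a=np.load(sys.argv[1]+'.npz');p=a['p'];i={k:a[k] for k in a.files if k not in 'pd'};d=a['d']
def ring(c0,z=.08):
    # rectify plane z on a 0.25 mm grid, then find the bore (dark disc) and rim
    n=241;g=(np.arange(n)-n//2)*.00025
    X,Y=np.meshgrid(c0[0]-g,c0[1]-g,indexing='ij')
    uv=project(i,np.c_[X.ravel(),Y.ravel(),np.full(X.size,z)]).reshape(n,n,2).astype(np.float32)
    im=cv2.remap(p,uv[...,0],uv[...,1],cv2.INTER_CUBIC);return im
def score(g,cx,cy,r):
    t=np.linspace(0,2*np.pi,72,endpoint=False)
    f=lambda q:cv2.remap(g,(cx+q*np.cos(t)).astype(np.float32)[None],(cy+q*np.sin(t)).astype(np.float32)[None],1)
    return f
def fitring(c0,z=.08,ro=16.,ri=6.5):
    im=ring(c0,z);g=cv2.cvtColor(im,cv2.COLOR_RGB2GRAY).astype(np.float32);n=121-1
    best=None
    for dx in range(-40,41):
        for dy in range(-40,41):
            f=score(g,n+dx,n+dy,0)
            s=0
            # bright annulus, dark outside; bore edge
            s=np.median(f(ro*4-6))-np.median(f(ro*4+6))+f(ri*4+5).mean()-f(ri*4-5).mean()
            if best is None or s>best[0]: best=(s,dx,dy)
    s,dx,dy=best
    return np.array([c0[0]-dy*.00025,c0[1]-dx*.00025]),s,im,(dx,dy)
if __name__=='__main__':
    q=[float(v) for v in sys.argv[2:5]]; c,s,im,(dx,dy)=fitring(q[:2],q[2]); print('ring',c,s)
    pl=np.array([.5865,.0108]);y=-.17;R=np.array([[np.cos(y),-np.sin(y)],[np.sin(y),np.cos(y)]]);print('plate',(c-pl)@R)
    im=im.copy();cv2.circle(im,(120+dx,120+dy),26,(255,0,0),1);cv2.circle(im,(120+dx,120+dy),64,(255,0,0),1);save(sys.argv[1]+'_r.png',cv2.resize(im,None,fx=2,fy=2))
E
python3 ring.py w1 .572 -.078 .08
python3 - <<'E'
from h import *
a=np.load('w1.npz');p=a['p'];d=a['d'];i={k:a[k] for k in a.files if k not in 'pd'}
pl=np.array([.5865,.0108]);y=-.17;R=np.array([[np.cos(y),-np.sin(y)],[np.sin(y),np.cos(y)]])
ys,xs=np.mgrid[0:280,150:420];W=world('w',i,d,np.c_[xs.ravel(),ys.ravel()].astype(float));ok=d[ys.ravel(),xs.ravel()]>0
L=(W[:,:2]-pl)@R;z=W[:,2]
k=ok&(z>.074)&(z<.086)&(abs(L[:,0])<.2)&(abs(L[:,1])<.12)
for b in np.arange(-.11,.11,.01):
    m=k&(abs(L[:,1]-b)<.005);v=np.sort(L[m,0]);
    if len(v): print(round(b,3),np.round(v[[0,len(v)//4,len(v)//2,3*len(v)//4,-1]]*1e3,1))
m=ok&(z>.1)&(z<.112)&(abs(L[:,1]-.09)<.03)&(abs(L[:,0])<.05);print('head',m.sum(),L[m].mean(0),L[m].min(0),L[m].max(0))
m=ok&(z<.012)&(z>.005)&(abs(L[:,0])<.1)&(abs(L[:,1])<.14);print('plate ext',np.percentile(L[m],[.5,99.5],axis=0))
E
```

```text
ring [ 0.5765 -0.079 ] 206.48409
plate [ 0.00533673 -0.09019734]
-0.1 [-8.6  0.4  5.5 11.2 19.3]
-0.09 [-9.7 -4.6  8.8 15.3 21.3]
-0.08 [-8.7  0.4  9.4 16.9 27. ]
-0.07 [-50.3  13.2  19.2  24.   35.6]
-0.06 [-62.1 -49.3  36.5  45.9  60.3]
-0.05 [-76.4 -64.3  55.3  60.   67.3]
-0.04 [-87.5 -77.5  57.   59.6  65. ]
-0.03 [-94.7 -87.6  57.2  61.3  66.8]
-0.02 [-95.9 -88.7  57.   60.4  66.6]
-0.01 [-90.4 -84.5  57.   60.2  66.7]
-0.0 [-89.1 -80.   57.5  61.   66.4]
0.01 [-86.1 -78.9  56.8  59.6  66.3]
0.02 [-80.6 -74.6  56.8  60.4  66.3]
0.03 [-80.6 -70.4  57.3  61.   66.5]
0.04 [-76.1 -69.2 -64.4  59.2  65.5]
0.05 [-70.8 -64.1  55.4  60.1  66.3]
0.06 [-69.6  25.4  38.3  46.9  62. ]
0.07 [-66.6 -44.8 -15.8  16.9  37.3]
0.08 [-58.8  -8.7   1.2  14.   26.9]
0.09 [-10.8  -7.8  -5.   17.9  20. ]
0.1 [-8.9 -5.9 -3.8 15.9 18.9]
head 268 [0.00483578 0.08969433] [-0.00257903  0.08163134] [0.01246685 0.09911868]
plate ext [[-0.08180141 -0.11848081]
 [ 0.08548145  0.11891743]]
```

View pics/w1_r.png

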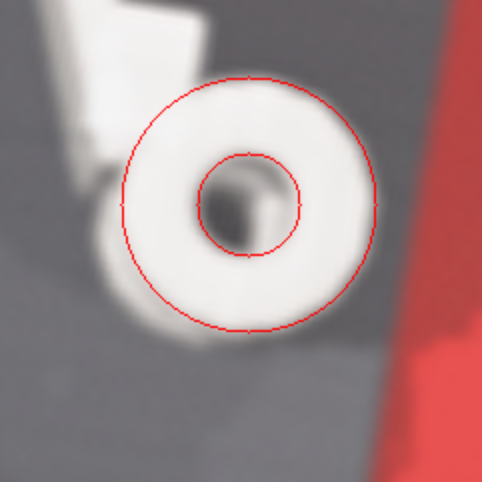

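Ring fit is clean: axis at plate (5.3, −90.2) mm, and the hinge head agrees at (4.8, 89.7), so the shift is about +5 mm. The half is about 0.35 rad open. Next I approach its outer face from the near side.

```bash
cat >> h.py <<'E'
PL=np.array([.5865,.0108]);YAW=-.17;RP=np.array([[np.cos(YAW),-np.sin(YAW)],[np.sin(YAW),np.cos(YAW)]])
def p2w(x,y,z): return [*(RP@[x,y]+PL),z]
def where():
    s=telemetry.get_state();l=(s['position'][:2]-PL)@RP;f=s['force'][:2]@RP
    print('plate xyz mm',np.round(np.r_[l,s['position'][2]]*1e3,1),'Fplate',np.round(np.r_[f,s['force'][2]],1),'t',round(s['clock'],2))
E
python3 -c "
from h import *
goto(p2w(-.13,0,.14),YAW);goto(p2w(-.13,0,.045),YAW);where()"
```

```text
shift [-0.032  -0.0614  0.2064] rot [ 0.01 -0.01 -0.1 ] pos [ 0.4793 -0.0331  0.3464] F [-0.27 -0.59  0.11] t 3.15 w 0.0005
shift [-0.032  -0.0614  0.3014] rot [ 0.01 -0.01 -0.1 ] pos [ 0.4793 -0.0331  0.3464] F [-0.27 -0.59  0.11] t 3.15 w 0.0005
plate xyz mm [-98.2 -61.4 346.4] Fplate [-0.2 -0.6  0.1] t 3.15
```

Emit:
carry_out(increments=[[-0.032,-0.0615,0.1,0,0,0,-1],[-0.032,-0.0615,0.1,0,0,0,-1],[-0.032,-0.0615,0.3,0,0,0,-1],[-0.032,-0.0615,0.3,0,0,0,-1],[-0.032,-0.0615,0.3,0,0,0,-1],[-0.032,-0.0615,0.3,0,0,0,-1],[-0.032,-0.0615,0.3,0,0,0,-1],[-0.032,-0.0615,0.3,0,0,0,-1]])

```text
clock: 3.82
position: [0.4571, 0.0333, 0.0433]
eef_rot: [[0.985, -0.171, -0.003], [-0.171, -0.985, 0.0], [-0.003, 0.0, -1.0]]
force: [0.7, -0.9, -0.5]
grip_width: 0.0004
```

Emit:
carry_out(increments=[[0,0,0,0,0,0,-1],[0,0,0,0,0,0,-1],[0,0,0,0,0,0,-1]])

```text
clock: 4.07
position: [0.4594, 0.0334, 0.0477]
eef_rot: [[0.985, -0.17, 0.002], [-0.17, -0.985, -0.0], [0.002, -0.0, -1.0]]
force: [-0.5, -0.2, 0.4]
grip_width: 0.0005
```

```bash
python3 -c "
from h import *
goto(p2w(-.12,0,.045),YAW);where()"
```

```text
shift [0.0091 0.0007 0.0027] rot [-0.   -0.1  -0.05] pos [0.4594 0.0334 0.0477] F [-0.46 -0.21  0.42] t 4.07 w 0.0005
plate xyz mm [-129.1    0.7   47.7] Fplate [-0.4 -0.3  0.4] t 4.07
```

Emit:
carry_out(increments=[[0.006,0,0.002,0,0,0,-1],[0.012,0,0.002,0,0,0,-1],[0.018,0.001,0.002,0,0,0,-1],[0.023,0.002,0.002,0,0,0,-1],[0.027,0.004,0.002,0,0,0,-1],[0.03,0.006,0.002,0,0,0,-1],[0.033,0.008,0.002,0,0,0,-1],[0.036,0.01,0.002,0,0,0,-1]])

```text
clock: 4.73
position: [0.4917, 0.0179, 0.0442]
eef_rot: [[0.986, -0.169, -0.002], [-0.169, -0.986, 0.0], [-0.002, 0.0, -1.0]]
force: [-6.1, 0.6, 3.8]
grip_width: 0.0005
```

Emit:
carry_out(increments=[[0.003,0.002,0,0,0,0,-1],[0.006,0.004,0,0,0,0,-1],[0.009,0.006,0,0,0,0,-1],[0.012,0.008,0,0,0,0,-1]])

```text
clock: 5.07
position: [0.5016, 0.0079, 0.0441]
eef_rot: [[0.986, -0.169, -0.003], [-0.169, -0.986, 0.0], [-0.003, 0.0, -1.0]]
force: [-6.2, -0.3, 3.6]
grip_width: 0.0006
```

```bash
python3 -c "
from h import *
where()"
```

```text
plate xyz mm [-83.2 -17.2  44.1] Fplate [-6.1 -1.3  3.6] t 5.07
```

Emit:
carry_out(increments=[[0.003,0.002,0,0,0,0,-1],[0.006,0.004,0,0,0,0,-1],[0.009,0.006,0,0,0,0,-1],[0.012,0.008,0,0,0,0,-1]])

```text
clock: 5.4
position: [0.5126, -0.0017, 0.0441]
eef_rot: [[0.986, -0.169, -0.002], [-0.169, -0.986, 0.0], [-0.002, -0.0, -1.0]]
force: [-5.2, 3.9, 1.3]
grip_width: 0.0004
```

Emit:
carry_out(increments=[[0.001,0.001,0,0,0,0,-1],[0.002,0.001,0,0,0,0,-1],[0.003,0.002,0,0,0,0,-1]])

```text
clock: 5.65
position: [0.5149, -0.0041, 0.044]
eef_rot: [[0.986, -0.169, -0.003], [-0.169, -0.986, 0.0], [-0.003, 0.0, -1.0]]
force: [-4.9, 4.3, 1.5]
grip_width: 0.0004
```

```bash
python3 -c "
from h import *
where()"
```

```text
plate xyz mm [-68.1 -26.8  44. ] Fplate [-5.6  3.4  1.5] t 5.65
```

Emit:
carry_out(increments=[[0.001,0,0,0,0,0,-1],[0.002,0,0,0,0,0,-1]])

```text
clock: 5.82
position: [0.5161, -0.0048, 0.0439]
eef_rot: [[0.986, -0.169, -0.004], [-0.169, -0.986, 0.0], [-0.004, 0.001, -1.0]]
force: [-10.3, -2.9, 4.2]
grip_width: 0.0004
```

Emit:
carry_out(increments=[[0.001,0,0,0,0,0,-1],[0.0015,0,0,0,0,0,-1]])

```text
clock: 5.98
position: [0.5173, -0.0052, 0.0438]
eef_rot: [[0.986, -0.169, -0.005], [-0.169, -0.986, 0.0], [-0.005, 0.001, -1.0]]
force: [-10.0, -3.4, 4.1]
grip_width: 0.0004
```

Emit:
carry_out(increments=[[0.0005,0,0,0,0,0,-1],[0.001,0,0,0,0,0,-1]])

```text
clock: 6.15
position: [0.518, -0.0054, 0.0438]
eef_rot: [[0.986, -0.169, -0.005], [-0.169, -0.986, 0.0], [-0.005, 0.001, -1.0]]
force: [-10.3, -4.7, 3.8]
grip_width: 0.0003
```

```bash
python3 -c "
from h import *
where()"
```

```text
plate xyz mm [-64.8 -27.5  43.8] Fplate [-9.4 -6.4  3.8] t 6.15
```

Emit:
carry_out(increments=[[0.0005,0,0,0,0,0,-1],[0.001,0,0,0,0,0,-1]])

```text
clock: 6.32
position: [0.5185, -0.0055, 0.0437]
eef_rot: [[0.986, -0.169, -0.007], [-0.169, -0.986, 0.0], [-0.007, 0.001, -1.0]]
force: [-15.6, -3.5, 6.1]
grip_width: 0.0004
```

Emit:
carry_out(increments=[[0.0005,0,0,0,0,0,-1],[0.001,0,0,0,0,0,-1]])

```text
clock: 6.48
position: [0.5184, -0.0055, 0.0437]
eef_rot: [[0.986, -0.169, -0.009], [-0.169, -0.986, 0.0], [-0.009, 0.001, -1.0]]
force: [-20.2, -2.5, 10.2]
grip_width: 0.0003
```

```bash
python3 -c "
from h import *
where()"
```

```text
plate xyz mm [-64.3 -27.6  43.7] Fplate [-19.5  -5.9  10.2] t 6.48
```

Emit:
carry_out(increments=[[-0.006,0,0,0,0,0,-1],[-0.03,0,0,0,0,0,-1],[-0.03,0,-0.1,0,0,0,-1],[-0.03,0,-0.1,0,0,0,-1],[0.02,0.062,-0.236,0,0,0,-1],[0.02,0.062,-0.236,0,0,0,-1],[0.02,0.062,-0.236,0,0,0,-1],[0.02,0.062,-0.236,0,0,0,-1]])

```text
clock: 7.15
position: [0.5305, -0.0684, 0.2778]
eef_rot: [[0.986, -0.169, 0.001], [-0.169, -0.986, -0.001], [0.002, 0.0, -1.0]]
force: [0.4, -0.1, 0.1]
grip_width: 0.0005
```

Emit:
carry_out(increments=[[0.005,0.003,0,0,0,0,-1],[0.005,0.003,0,0,0,0,-1],[0.005,0.003,0,0,0,0,-1],[0.005,0.003,0,0,0,0,-1]])

```text
clock: 7.48
position: [0.5339, -0.0709, 0.274]
eef_rot: [[0.986, -0.169, -0.002], [-0.169, -0.986, 0.001], [-0.002, -0.0, -1.0]]
force: [-0.1, 0.1, 0.3]
grip_width: 0.0006
```

```bash
python3 w.py w2; python3 ring.py w2 .5765 -.079 .08; python3 -c "
from h import *
where()
a=np.load('w2.npz');p=a['p'];i={k:a[k] for k in a.files if k not in 'pd'}
c=project(i,[.5765,-.079,.08])[0].astype(int);print(c)
r=p[max(0,c[1]-120):c[1]+120,max(0,c[0]-180):c[0]+140]
save('w2c.png',cv2.resize(r,None,fx=2.4,fy=2.4))"
```

```text
shift [-0.0603 -0.0311 -0.0758] rot [-0.01  0.14  0.04] pos [ 0.534  -0.0708  0.274 ] F [ 0.44  0.03 -0.33] t 7.53 w 0.0004
(array([0.55414809, 0.04379735, 1.25256458]), np.float64(0.010397091698618405))
hinge 0.86 [125.7 167.3] z80: [0.6005 0.1001]
seat 0.81 [320.6 162.8] z80: [ 0.5748 -0.0764]
pin 0.65 [ 91.5 356. ] z80: [0.4191 0.1914]
pin_tip 0.84 [104.3 365.9] z80: [0.4056 0.1819]
pin_tip 0.68 [ 63.2 390.1] z80: [0.3852 0.2332]
pin_tip 0.32 [321.6 166.6] z80: [ 0.5713 -0.0768]
ring [ 0.57675 -0.078  ] 227.53862
plate [ 0.00541394 -0.08916946]
plate xyz mm [-37.4 -89.4 274.8] Fplate [ 0.2 -0.2 -0.4] t 7.73
[323 160]
```

View pics/w2c.png

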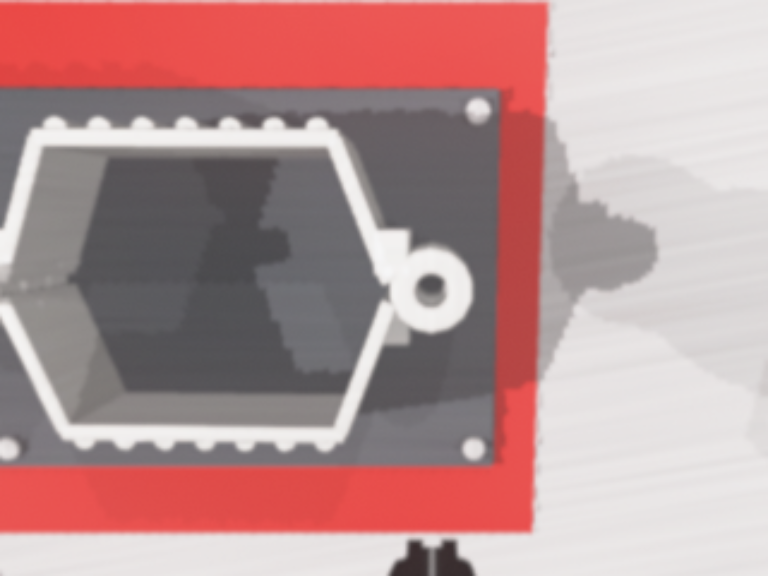

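The half is shut: the two walls meet at both sides and the dark bore shows in the ring at crop (431,289). Now for the pin in the caddy.

```bash
python3 -c "
from h import *
goto([.40,.298,.30],YAW)"
```

```text
shift [-0.1948 -0.341  -0.025 ] rot [-0.    0.06  0.04] pos [ 0.5345 -0.071   0.2748] F [ 0.21 -0.24 -0.38] t 7.73 w 0.0003
```

Emit:
carry_out(increments=[[-0.145,-0.255,-0.025,0,0,0,0.2],[-0.145,-0.255,-0.025,0,0,0,0.2],[-0.145,-0.255,-0.025,0,0,0,0.2],[-0.145,-0.255,-0.025,0,0,0,0.2],[-0.195,-0.341,-0.025,0,0,0,0.2],[-0.195,-0.341,-0.025,0,0,0,0.2],[-0.195,-0.341,-0.025,0,0,0,0.2],[-0.195,-0.341,-0.025,0,0,0,0.2]])

```text
clock: 8.4
position: [0.4196, 0.2429, 0.2976]
eef_rot: [[0.986, -0.169, 0.0], [-0.169, -0.986, -0.0], [0.0, 0.0, -1.0]]
force: [1.0, -0.2, 1.1]
grip_width: 0.0486
```

Emit:
carry_out(increments=[[0,-0.045,0,0,0,0,0.2],[0,-0.045,0,0,0,0,0.2],[0,-0.045,0,0,0,0,0.2],[0,-0.045,0,0,0,0,0.2],[0,-0.045,0,0,0,0,0.2]])

```text
clock: 8.82
position: [0.4285, 0.2845, 0.2973]
eef_rot: [[0.985, -0.17, -0.0], [-0.17, -0.985, -0.001], [-0.0, 0.001, -1.0]]
force: [-0.2, -0.5, 0.0]
grip_width: 0.0567
```

```bash
python3 w.py w3
python3 - <<'E'
from h import *
a=np.load('w3.npz');p=a['p'];d=a['d'];i={k:a[k] for k in a.files if k not in 'pd'}
print('exp px',project(i,[.4438,.291,.13]))
hsv=cv2.cvtColor(p,cv2.COLOR_RGB2HSV);b=((hsv[...,0]>12)&(hsv[...,0]<26)&(hsv[...,1]>120)&(hsv[...,2]>60))
ys,xs=np.nonzero(b);Q=world('w',i,d,np.c_[xs,ys].astype(float))
k=(np.linalg.norm(Q[:,:2]-[.4438,.291],axis=1)<.03)
for lo,hi in [(.094,.1),(.1,.11),(.11,.12),(.12,.128),(.128,.136)]:
    m=k&(Q[:,2]>lo)&(Q[:,2]<hi)
    if m.sum(): print(lo,m.sum(),Q[m].mean(0).round(4),Q[m].min(0).round(4),Q[m].max(0).round(4))
E
```

```text
shift [ 0.1042  0.301  -0.0525] rot [ 0.02  0.01 -0.07] pos [0.4286 0.2844 0.2974] F [ 0.01 -0.1   0.15] t 8.87 w 0.0571
(array([ 0.5984394 , -0.02300608, -0.17787828]), np.float64(0.012815075165073644))
pin 0.86 [307.7 190.5] z80: [0.4433 0.2963]
pin 0.81 [202.6 216.1] z80: [0.4356 0.4053]
pin 0.79 [375.1 262.6] z80: [0.3573 0.2406]
pin_tip 0.94 [392.9 190.6] z80: [0.429  0.2131]
pin_tip 0.77 [316.6 264.9] z80: [0.3651 0.301 ]
pin_tip 0.64 [221. 205.] z80: [0.4436 0.3844]
exp px [[311.60046666 197.47124123]]
0.094 97 [0.4506 0.2916 0.0966] [0.4381 0.2842 0.0947] [0.4566 0.3038 0.0999]
0.1 17 [0.4532 0.293  0.1046] [0.4471 0.286  0.1002] [0.4546 0.3002 0.1097]
0.11 6 [0.451 0.294 0.115] [0.4466 0.2859 0.1104] [0.454  0.2994 0.1199]
0.12 10 [0.4521 0.2927 0.1254] [0.4483 0.2864 0.1211] [0.4543 0.2999 0.1279]
0.128 80 [0.4498 0.2921 0.1304] [0.4421 0.2864 0.1288] [0.4547 0.3002 0.1319]
```

View pics/w3.png

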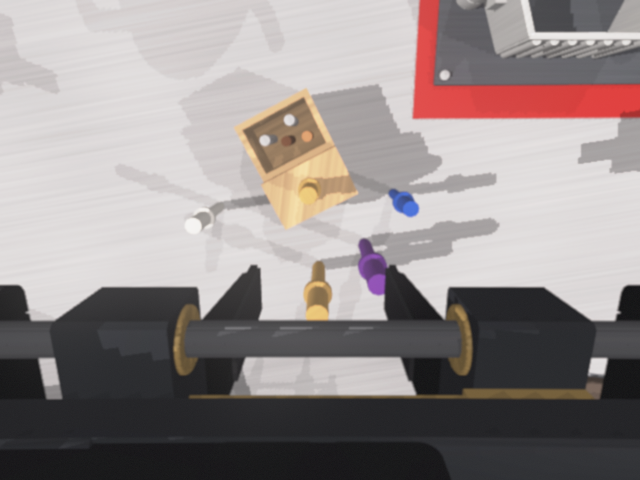

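Wrist view: the pin's head is at (308,185) in the caddy block. The large brass pin at (317,290) is the look-alike. I'll refine the head's top disc on the z=0.13 plane.

Run:
```python
import sys; sys.argv=['x','w3']
from ring import *
im=ring((.4465,.2925),.130)
lab=cv2.cvtColor(im,cv2.COLOR_RGB2LAB)
im2=im.copy()
cv2.circle(im2,(120,120),32,(255,0,0),1)
g=ring((.4465,.2925),.096); cv2.circle(g,(120,120),44,(0,0,255),1)
hsv=cv2.cvtColor(im,cv2.COLOR_RGB2HSV)
s=cv2.cvtColor(hsv[...,1],cv2.COLOR_GRAY2RGB)
save('w3r.png',np.hstack([cv2.resize(x,None,fx=1.1,fy=1.1) for x in (im2,g,s)]))
```

```text
(no output)
```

View pics/w3r.png

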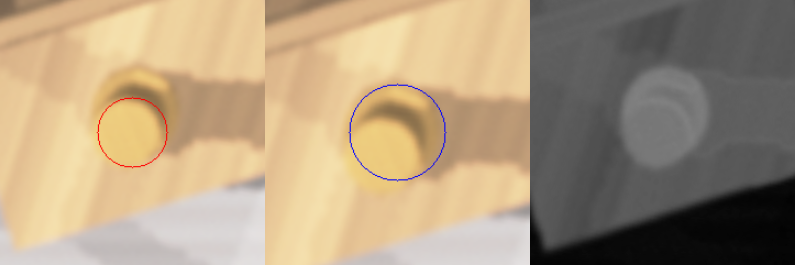

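```bash
python3 -c "
from h import *
goto([.4465,.2925,.17],YAW);goto([.4465,.2925,.10],YAW)"
```

```text
shift [ 0.0161 -0.0107  0.1276] rot [-0.   -0.01 -0.07] pos [0.4288 0.2847 0.2976] F [ 1.   -0.75  0.23] t 9.07 w 0.0573
shift [ 0.0161 -0.0107  0.1976] rot [-0.   -0.01 -0.07] pos [0.4288 0.2847 0.2976] F [ 1.   -0.75  0.23] t 9.07 w 0.0573
```

Emit:
carry_out(increments=[[0.016,-0.0107,0.04,0,0,0,0.1],[0.016,-0.0107,0.08,0,0,0,0.1],[0.016,-0.0107,0.12,0,0,0,0.1],[0.016,-0.0107,0.12,0,0,0,0.1],[0.016,-0.0107,0.12,0,0,0,0.1],[0.016,-0.0107,0.12,0,0,0,0.1]])

```text
clock: 9.57
position: [0.447, 0.2935, 0.1795]
eef_rot: [[0.986, -0.169, 0.002], [-0.169, -0.986, 0.001], [0.002, -0.001, -1.0]]
force: [-0.4, -0.0, 0.8]
grip_width: 0.0527
```

```bash
python3 -c "
from h import *
goto([.4465,.2925,.10],YAW)"
```

```text
shift [-0.0005  0.0012  0.0795] rot [-0.07 -0.1  -0.01] pos [0.447  0.2935 0.1795] F [-0.36 -0.03  0.84] t 9.57 w 0.0527
```

Emit:
carry_out(increments=[[-0.0005,0.001,0.03,0,0,0,0.1],[-0.0005,0.001,0.055,0,0,0,0.1],[-0.0005,0.001,0.076,0,0,0,0.1],[-0.0005,0.001,0.076,0,0,0,0.1],[-0.0005,0.001,0.076,0,0,0,0.1],[-0.0005,0.001,0.076,0,0,0,0.1]])

```text
clock: 10.07
position: [0.4466, 0.293, 0.1039]
eef_rot: [[0.986, -0.169, 0.003], [-0.169, -0.986, 0.001], [0.003, -0.002, -1.0]]
force: [-0.0, 0.2, -0.4]
grip_width: 0.0528
```

```bash
python3 -c "
from h import *
goto([.4465,.2925,.10],YAW)"
```

```text
shift [-0.      0.0005  0.0039] rot [-0.11 -0.17  0.01] pos [0.4466 0.293  0.1039] F [-0.01  0.24 -0.44] t 10.07 w 0.0528
```

Now grip (down 3 mm, close).

Emit:
carry_out(increments=[[0,0.0005,0.0035,0,0,0,0.1],[0,0.0005,0.0035,0,0,0,-0.4],[0,0.0005,0.0035,0,0,0,-1],[0,0.0005,0.0035,0,0,0,-1],[0,0.0005,0.0035,0,0,0,-1],[0,0.0005,0.0035,0,0,0,-1],[0,0.0005,0.0035,0,0,0,-1],[0,0.0005,0.0035,0,0,0,-1]], squeeze=40)

```text
clock: 10.73
position: [0.4454, 0.2919, 0.098]
eef_rot: [[0.986, -0.169, 0.0], [-0.169, -0.986, 0.0], [0.0, -0.0, -1.0]]
force: [-0.3, -0.2, 1.4]
grip_width: 0.0152
```

Emit:
carry_out(increments=[[0,0,0,0,0,0,-1],[0,0,0,0,0,0,-1],[0,0,0,0,0,0,-1],[0,0,0,0,0,0,-1]])

```text
clock: 11.07
position: [0.4454, 0.2919, 0.098]
eef_rot: [[0.986, -0.169, 0.0], [-0.169, -0.986, -0.0], [0.0, -0.0, -1.0]]
force: [0.7, 0.1, 0.7]
grip_width: 0.0154
```

```bash
python3 -c "
from h import *
goto([.4465,.2925,.24],YAW)"
```

```text
shift [ 0.001  -0.0007 -0.142 ] rot [-0.   -0.01  0.01] pos [0.4454 0.2919 0.098 ] F [0.66 0.15 0.68] t 11.07 w 0.0154
```

Emit:
carry_out(increments=[[0,0,-0.03,0,0,0,-1],[0,0,-0.06,0,0,0,-1],[0,0,-0.09,0,0,0,-1],[0,0,-0.12,0,0,0,-1],[0,0,-0.15,0,0,0,-1],[0,0,-0.18,0,0,0,-1],[0,0,-0.18,0,0,0,-1]])

```text
clock: 11.65
position: [0.4467, 0.2926, 0.2833]
eef_rot: [[0.986, -0.169, 0.007], [-0.169, -0.986, 0.003], [0.007, -0.005, -1.0]]
force: [-0.1, -0.4, -0.7]
grip_width: 0.0149
```

```bash
python3 -c "
from h import *
goto([.5766,-.0785,.25],YAW)"
```

```text
shift [0.1905 0.344  0.033 ] rot [-0.26 -0.37  0.01] pos [0.4467 0.2926 0.2833] F [-0.06 -0.4  -0.67] t 11.65 w 0.0149
```

Emit:
carry_out(increments=[[0.02,0.036,0.005,0,0,0,-1],[0.04,0.072,0.01,0,0,0,-1],[0.06,0.108,0.015,0,0,0,-1],[0.08,0.144,0.02,0,0,0,-1],[0.1,0.18,0.025,0,0,0,-1],[0.12,0.216,0.03,0,0,0,-1],[0.14,0.252,0.03,0,0,0,-1],[0.155,0.28,0.03,0,0,0,-1]])

```text
clock: 12.32
position: [0.551, -0.0131, 0.2469]
eef_rot: [[0.985, -0.17, -0.001], [-0.17, -0.985, -0.0], [-0.001, 0.0, -1.0]]
force: [1.1, -0.2, -0.6]
grip_width: 0.0154
```

Emit:
carry_out(increments=[[0.018,0.032,0,0,0,0,-1],[0.035,0.063,0,0,0,0,-1],[0.035,0.063,0,0,0,0,-1],[0.035,0.063,0,0,0,0,-1],[0.035,0.063,0,0,0,0,-1],[0.035,0.063,0,0,0,0,-1]])

```text
clock: 12.82
position: [0.5742, -0.0773, 0.2477]
eef_rot: [[0.986, -0.168, -0.001], [-0.168, -0.986, 0.0], [-0.001, -0.0, -1.0]]
force: [0.1, -0.4, -0.3]
grip_width: 0.0155
```

```bash
python3 w.py w4;python3 -c "
from h import *
goto([.5766,-.0785,.165],YAW)
i=optics.camera_info('wrist');print('ring px',project(i,[.5766,-.0785,.08]))
s=telemetry.get_state();T=s['position'];z=s['eef_rot'][:,2]
print('tip px',project(i,[T+z*.072]),'origin px',project(i,[T+z*.008]))"
```

```text
shift [-0.1009 -0.0307 -0.1021] rot [-0.    0.02  0.08] pos [ 0.5743 -0.0772  0.2479] F [-0.06 -0.52  0.26] t 12.87 w 0.0153
(array([ 0.83304547,  0.02709755, -1.40483926]), np.float64(0.014285015988671605))
hinge 0.91 [117.2 216.2] z80: [0.6014 0.1002]
seat 0.96 [323.4 216. ] z80: [ 0.5715 -0.078 ]
pin 0.97 [ 82.5 405.9] z80: [0.4208 0.1907]
pin 0.76 [320.5 277.6] z80: [ 0.515  -0.0658]
pin_tip 0.6 [322.3 241. ] z80: [ 0.5491 -0.0733]
shift [0.0022 0.0006 0.0832] rot [ 0.01 -0.01  0.07] pos [ 0.5745 -0.0775  0.2482] F [ 0.27  0.07 -1.37] t 13.07 w 0.0155
ring px [[322.72282353 210.79203414]]
tip px [[321.92113696 243.55585316]] origin px [[321.75232645 280.19531797]]
```

View pics/w4.png

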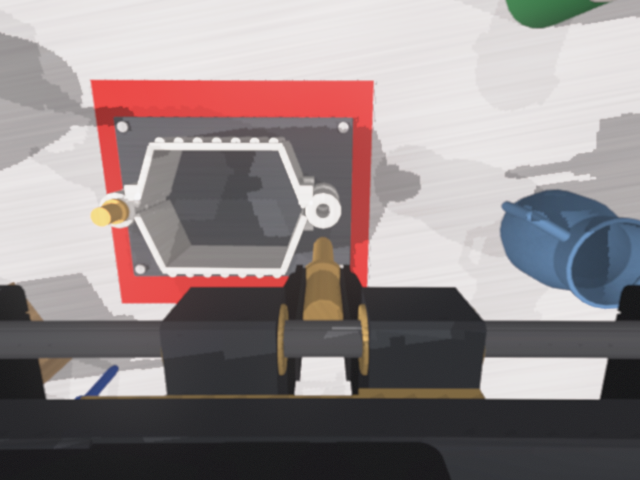

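Pin is held upright, tip at about (322,241), target ring at (323,211). Measuring the tip offset numerically.

```bash
cat > tip.py <<'E'
from h import *; import sys
def tipmeas(p,i,T,z):
    zt=T[2]-.072; out=[]
    n=161;g=(np.arange(n)-80)*.00025;c0=T+z*.072
    X,Y=np.meshgrid(g,g,indexing='ij')           # plate-aligned offsets
    W=np.c_[X.ravel(),Y.ravel()]@RP.T+c0[:2]
    uv=project(i,np.c_[W,np.full(len(W),c0[2])]).reshape(n,n,2).astype(np.float32)
    im=cv2.remap(p,uv[...,0],uv[...,1],cv2.INTER_CUBIC);hsv=cv2.cvtColor(im,cv2.COLOR_RGB2HSV)
    b=(hsv[...,0]>8)&(hsv[...,0]<28)&(hsv[...,1]>90)
    b=cv2.morphologyEx(b.astype(np.uint8),cv2.MORPH_OPEN,np.ones((5,5)))>0
    for r in range(n-1,-1,-1):
        k=np.nonzero(b[r])[0]
        if len(k)>3: out.append((round(g[r]*1e3,2),round(g[k[0]]*1e3,2),round(g[k[-1]]*1e3,2)))
    return out,im
if __name__=='__main__':
    s=telemetry.get_state();i=optics.camera_info('wrist');p,d=optics.read_camera('wrist')
    o,im=tipmeas(p,i,s['position'],s['eef_rot'][:,2])
    print(o[:40:3]);save(sys.argv[1]+'.png',cv2.resize(im[::-1,::-1],None,fx=3,fy=3))
    np.savez(sys.argv[1]+'.npz',p=p,d=d,**i)
E
python3 tip.py t1; python3 ring.py t1 .5766 -.0785 .08
```

```text
[(np.float64(4.25), np.float64(-1.25), np.float64(0.75)), (np.float64(3.5), np.float64(-3.0), np.float64(2.25)), (np.float64(2.75), np.float64(-3.75), np.float64(3.25)), (np.float64(2.0), np.float64(-4.5), np.float64(3.75)), (np.float64(1.25), np.float64(-5.0), np.float64(4.5)), (np.float64(0.5), np.float64(-5.5), np.float64(5.0)), (np.float64(-0.25), np.float64(-5.75), np.float64(5.25)), (np.float64(-1.0), np.float64(-6.0), np.float64(5.5)), (np.float64(-1.75), np.float64(-6.25), np.float64(5.5)), (np.float64(-2.5), np.float64(-6.25), np.float64(5.5)), (np.float64(-3.25), np.float64(-6.25), np.float64(5.75)), (np.float64(-4.0), np.float64(-6.25), np.float64(5.75)), (np.float64(-4.75), np.float64(-6.25), np.float64(5.75)), (np.float64(-5.5), np.float64(-6.5), np.float64(5.75))]
ring [ 0.5766 -0.078 ] 193.76175
plate [ 0.0052661  -0.08919483]
```

View pics/t1.png

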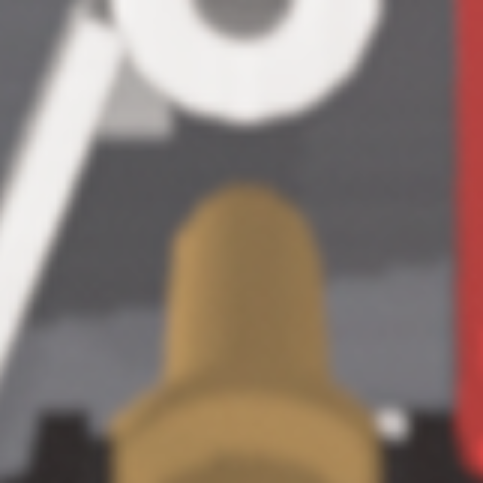

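Tip is within about 0.3 mm of the tool axis, and the ring is confirmed at (0.5766, −0.078). Descending to just above.

```bash
python3 -c "
from h import *
goto([.5766,-.078,.162],YAW)"
```

```text
shift [ 0.002  -0.      0.0862] rot [ 0.01 -0.02  0.06] pos [ 0.5746 -0.0777  0.2482] F [ 1.12  0.21 -0.1 ] t 13.12 w 0.015
```

Emit:
carry_out(increments=[[0.002,0,0.025,0,0,0,-1],[0.002,0,0.05,0,0,0,-1],[0.002,0,0.07,0,0,0,-1],[0.002,0,0.08,0,0,0,-1],[0.002,0,0.084,0,0,0,-1],[0.002,0,0.084,0,0,0,-1],[0.002,0,0.084,0,0,0,-1],[0.002,0,0.084,0,0,0,-1]], squeeze=50)

```text
clock: 13.78
position: [0.5771, -0.0787, 0.1652]
eef_rot: [[0.986, -0.169, 0.002], [-0.169, -0.986, -0.001], [0.002, 0.0, -1.0]]
force: [0.7, 0.0, -0.0]
grip_width: 0.0153
```

```bash
python3 -c "
from h import *
goto([.5766,-.078,.158],YAW)"; python3 tip.py t2;  python3 ring.py t2 .5766 -.0785 .08
```

```text
shift [-0.0007 -0.0006  0.0072] rot [ 0.01 -0.11  0.01] pos [ 0.5771 -0.0787  0.1652] F [ 0.74  0.03 -0.01] t 13.78 w 0.0153
[(np.float64(3.75), np.float64(-1.75), np.float64(1.25)), (np.float64(3.0), np.float64(-3.0), np.float64(2.5)), (np.float64(2.25), np.float64(-3.75), np.float64(3.5)), (np.float64(1.5), np.float64(-4.25), np.float64(4.0)), (np.float64(0.75), np.float64(-4.75), np.float64(4.5)), (np.float64(0.0), np.float64(-5.0), np.float64(4.75)), (np.float64(-0.75), np.float64(-5.0), np.float64(4.75)), (np.float64(-1.5), np.float64(-5.5), np.float64(4.75)), (np.float64(-2.25), np.float64(-5.5), np.float64(4.75)), (np.float64(-3.0), np.float64(-5.75), np.float64(5.0)), (np.float64(-3.75), np.float64(-5.75), np.float64(5.0)), (np.float64(-4.5), np.float64(-5.75), np.float64(5.0)), (np.float64(-5.25), np.float64(-5.75), np.float64(5.25)), (np.float64(-6.0), np.float64(-6.0), np.float64(5.25))]
ring [ 0.57635 -0.078  ] 167.14624
plate [ 0.00501971 -0.08923713]
```

Emit:
carry_out(increments=[[-0.0003,-0.0006,0.004,0,0,0,-1],[-0.0003,-0.0006,0.008,0,0,0,-1],[-0.0003,-0.0006,0.01,0,0,0,-1],[-0.0003,-0.0006,0.012,0,0,0,-1]])

```text
clock: 14.17
position: [0.5763, -0.078, 0.1517]
eef_rot: [[0.986, -0.169, -0.0], [-0.169, -0.986, -0.0], [-0.0, 0.0, -1.0]]
force: [0.5, -0.1, 0.2]
grip_width: 0.0148
```

Emit:
carry_out(increments=[[0,0,0.001,0,0,0,-1],[0,0,0.002,0,0,0,-1],[0,0,0.003,0,0,0,-1]])

```text
clock: 14.42
position: [0.5765, -0.078, 0.1489]
eef_rot: [[0.986, -0.169, 0.0], [-0.169, -0.986, -0.0], [0.0, 0.0, -1.0]]
force: [0.2, 0.8, -0.7]
grip_width: 0.0155
```

```bash
python3 -c "
from h import *
goto([.5768,-.078,.158],YAW)"
```

```text
shift [ 0.0003 -0.0001 -0.0091] rot [ 0. -0.  0.] pos [ 0.5765 -0.078   0.1489] F [ 0.2   0.77 -0.66] t 14.42 w 0.0155
```

Tip is 3 mm into the bore with no force. Continuing gently.

Emit:
carry_out(increments=[[0.0003,0,0.001,0,0,0,-1],[0.0003,0,0.002,0,0,0,-1],[0.0003,0,0.003,0,0,0,-1]])

```text
clock: 14.67
position: [0.5767, -0.0781, 0.1459]
eef_rot: [[0.986, -0.169, 0.0], [-0.169, -0.986, -0.0], [0.0, 0.0, -1.0]]
force: [0.1, -0.2, -0.9]
grip_width: 0.0151
```

Emit:
carry_out(increments=[[0,0,0.001,0,0,0,-1],[0,0,0.002,0,0,0,-1]])

```text
clock: 14.83
position: [0.5767, -0.078, 0.1439]
eef_rot: [[0.986, -0.169, -0.0], [-0.169, -0.986, -0.0], [-0.0, 0.0, -1.0]]
force: [0.0, -0.6, -1.3]
grip_width: 0.0156
```

Emit:
carry_out(increments=[[0,0,0.001,0,0,0,-1],[0,0,0.002,0,0,0,-1]])

```text
clock: 15.0
position: [0.5766, -0.078, 0.1419]
eef_rot: [[0.986, -0.169, -0.0], [-0.169, -0.986, -0.0], [-0.0, 0.0, -1.0]]
force: [-0.1, 0.0, -1.3]
grip_width: 0.0154
```

Emit:
carry_out(increments=[[0,0,0.001,0,0,0,-1],[0,0,0.002,0,0,0,-1]])

```text
clock: 15.17
position: [0.5766, -0.078, 0.1399]
eef_rot: [[0.986, -0.169, -0.0], [-0.169, -0.986, -0.0], [-0.0, 0.0, -1.0]]
force: [-0.4, -0.1, -0.8]
grip_width: 0.0152
```

Emit:
carry_out(increments=[[0,0,0.001,0,0,0,-1],[0,0,0.002,0,0,0,-1],[0,0,0.003,0,0,0,-1]])

```text
clock: 15.42
position: [0.5767, -0.0779, 0.1369]
eef_rot: [[0.986, -0.169, -0.0], [-0.169, -0.986, 0.0], [-0.0, -0.0, -1.0]]
force: [-1.3, 0.8, 0.5]
grip_width: 0.015
```

Emit:
carry_out(increments=[[0,0,0.001,0,0,0,-1],[0,0,0.002,0,0,0,-1],[0,0,0.003,0,0,0,-1]])

```text
clock: 15.67
position: [0.5767, -0.078, 0.1339]
eef_rot: [[0.986, -0.169, -0.0], [-0.169, -0.986, -0.0], [-0.0, 0.0, -1.0]]
force: [0.5, 1.0, 0.1]
grip_width: 0.0154
```

Emit:
carry_out(increments=[[0,0,0.001,0,0,0,-1],[0,0,0.002,0,0,0,-1],[0,0,0.003,0,0,0,-1]])

```text
clock: 15.92
position: [0.5767, -0.0779, 0.1309]
eef_rot: [[0.986, -0.169, -0.0], [-0.169, -0.986, 0.0], [-0.0, -0.0, -1.0]]
force: [-0.8, 2.1, 0.6]
grip_width: 0.0151
```

Emit:
carry_out(increments=[[0,0,0.001,0,0,0,-1],[0,0,0.002,0,0,0,-1],[0,0,0.003,0,0,0,-1]])

```text
clock: 16.17
position: [0.5767, -0.0779, 0.1279]
eef_rot: [[0.986, -0.169, -0.0], [-0.169, -0.986, -0.0], [0.0, 0.0, -1.0]]
force: [-0.9, 1.5, 1.3]
grip_width: 0.0152
```

Emit:
carry_out(increments=[[0,0,0.001,0,0,0,-1],[0,0,0.002,0,0,0,-1]])

```text
clock: 16.33
position: [0.5767, -0.078, 0.1259]
eef_rot: [[0.986, -0.169, -0.0], [-0.169, -0.986, -0.0], [-0.0, 0.0, -1.0]]
force: [-1.2, 2.1, 1.6]
grip_width: 0.0152
```

Emit:
carry_out(increments=[[0,0,0.001,0,0,0,-1],[0,0,0.002,0,0,0,-1]])

```text
clock: 16.5
position: [0.5767, -0.078, 0.1239]
eef_rot: [[0.986, -0.169, -0.0], [-0.169, -0.986, -0.0], [-0.0, 0.0, -1.0]]
force: [-0.7, 3.0, 1.9]
grip_width: 0.0154
```

Emit:
carry_out(increments=[[0,0,0.001,0,0,0,-1],[0,0,0.002,0,0,0,-1]])

```text
clock: 16.67
position: [0.5766, -0.078, 0.1219]
eef_rot: [[0.986, -0.169, -0.0], [-0.169, -0.986, 0.0], [-0.0, 0.0, -1.0]]
force: [-1.1, 2.2, 2.2]
grip_width: 0.0152
```

Emit:
carry_out(increments=[[0,0,0.001,0,0,0,-1],[0,0,0.002,0,0,0,-1]])

```text
clock: 16.83
position: [0.5765, -0.078, 0.1199]
eef_rot: [[0.986, -0.169, -0.0], [-0.169, -0.986, 0.0], [-0.0, 0.0, -1.0]]
force: [-1.9, 3.1, 3.2]
grip_width: 0.0152
```

Emit:
carry_out(increments=[[0,-0.0003,0.001,0,0,0,-1],[0,-0.0003,0.002,0,0,0,-1]])

```text
clock: 17.0
position: [0.5764, -0.0777, 0.1179]
eef_rot: [[0.986, -0.169, -0.001], [-0.169, -0.986, -0.0], [-0.001, 0.0, -1.0]]
force: [-3.1, 1.0, 2.2]
grip_width: 0.0154
```

Emit:
carry_out(increments=[[0,0,0.001,0,0,0,-1],[0,0,0.002,0,0,0,-1]])

```text
clock: 17.17
position: [0.5765, -0.0778, 0.1158]
eef_rot: [[0.986, -0.169, -0.001], [-0.169, -0.986, -0.0], [-0.001, 0.0, -1.0]]
force: [-3.7, 2.0, 2.5]
grip_width: 0.015
```

Emit:
carry_out(increments=[[0,0,0.001,0,0,0,-1],[0,0,0.002,0,0,0,-1]])

```text
clock: 17.33
position: [0.5765, -0.0777, 0.1139]
eef_rot: [[0.986, -0.169, -0.001], [-0.169, -0.986, -0.0], [-0.001, 0.0, -1.0]]
force: [-3.4, 1.6, 2.8]
grip_width: 0.015
```

Emit:
carry_out(increments=[[0,0,0.001,0,0,0,-1],[0,0,0.002,0,0,0,-1]])

```text
clock: 17.5
position: [0.5766, -0.0777, 0.1119]
eef_rot: [[0.986, -0.169, -0.0], [-0.169, -0.986, -0.0], [-0.0, 0.0, -1.0]]
force: [-3.9, 1.7, 2.8]
grip_width: 0.0152
```

Emit:
carry_out(increments=[[0,0,0.001,0,0,0,-1],[0,0,0.002,0,0,0,-1],[0,0,0.003,0,0,0,-1]])

```text
clock: 17.75
position: [0.5766, -0.0777, 0.1089]
eef_rot: [[0.986, -0.169, -0.0], [-0.169, -0.986, -0.0], [-0.0, 0.0, -1.0]]
force: [-4.0, 1.9, 3.3]
grip_width: 0.0152
```

Emit:
carry_out(increments=[[0,0,0.001,0,0,0,-1],[0,0,0.002,0,0,0,-1],[0,0,0.003,0,0,0,-1]])

```text
clock: 18.0
position: [0.5766, -0.0777, 0.1059]
eef_rot: [[0.986, -0.169, -0.0], [-0.169, -0.986, -0.0], [-0.0, 0.0, -1.0]]
force: [-4.8, 2.6, 3.3]
grip_width: 0.0149
```

Emit:
carry_out(increments=[[0,0,0.001,0,0,0,-1],[0,0,0.002,0,0,0,-1],[0,0,0.003,0,0,0,-1]])

```text
clock: 18.25
position: [0.5766, -0.0777, 0.1029]
eef_rot: [[0.986, -0.169, -0.0], [-0.169, -0.986, -0.0], [-0.0, 0.0, -1.0]]
force: [-4.8, 2.8, 3.8]
grip_width: 0.0152
```

Emit:
carry_out(increments=[[0,0,0.001,0,0,0,-1],[0,0,0.002,0,0,0,-1]])

```text
clock: 18.42
position: [0.5766, -0.0777, 0.1009]
eef_rot: [[0.986, -0.169, -0.0], [-0.169, -0.986, -0.0], [-0.0, 0.0, -1.0]]
force: [-5.1, 1.7, 2.7]
grip_width: 0.015
```

Emit:
carry_out(increments=[[0,0,0.001,0,0,0,-1],[0,0,0.002,0,0,0,-1]])

```text
clock: 18.58
position: [0.5766, -0.0777, 0.0989]
eef_rot: [[0.986, -0.169, -0.0], [-0.169, -0.986, -0.0], [-0.0, 0.0, -1.0]]
force: [-5.0, 1.5, 3.1]
grip_width: 0.0152
```

Through into the lower knuckle. On to the stop.

Emit:
carry_out(increments=[[0,0,0.001,0,0,0,-1],[0,0,0.002,0,0,0,-1],[0,0,0.003,0,0,0,-1]])

```text
clock: 18.83
position: [0.5766, -0.0777, 0.0959]
eef_rot: [[0.986, -0.169, -0.0], [-0.169, -0.986, -0.0], [-0.0, 0.0, -1.0]]
force: [-5.1, 2.3, 2.7]
grip_width: 0.0154
```

Emit:
carry_out(increments=[[0,0,0.001,0,0,0,-1],[0,0,0.002,0,0,0,-1],[0,0,0.003,0,0,0,-1]])

```text
clock: 19.08
position: [0.5766, -0.0777, 0.0929]
eef_rot: [[0.986, -0.169, -0.0], [-0.169, -0.986, -0.0], [-0.0, 0.0, -1.0]]
force: [-4.7, 3.0, 2.5]
grip_width: 0.0148
```

Emit:
carry_out(increments=[[0,0,0.001,0,0,0,-1],[0,0,0.002,0,0,0,-1]])

```text
clock: 19.25
position: [0.5767, -0.0777, 0.0909]
eef_rot: [[0.986, -0.169, -0.0], [-0.169, -0.986, -0.0], [-0.0, 0.0, -1.0]]
force: [-4.5, 2.0, 4.4]
grip_width: 0.0151
```

Emit:
carry_out(increments=[[0,0,0.0005,0,0,0,-1],[0,0,0.001,0,0,0,-1]])

```text
clock: 19.42
position: [0.5767, -0.0777, 0.0899]
eef_rot: [[0.986, -0.169, -0.0], [-0.169, -0.986, -0.0], [-0.0, 0.0, -1.0]]
force: [-4.9, 1.9, 2.5]
grip_width: 0.0151
```

Emit:
carry_out(increments=[[0,0,0.0005,0,0,0,-1],[0,0,0.001,0,0,0,-1]])

```text
clock: 19.58
position: [0.5767, -0.0777, 0.0889]
eef_rot: [[0.986, -0.169, -0.0], [-0.169, -0.986, -0.0], [-0.0, 0.0, -1.0]]
force: [-4.7, 2.1, 2.6]
grip_width: 0.0152
```

Emit:
carry_out(increments=[[0,0,0.0005,0,0,0,-1],[0,0,0.0005,0,0,0,-1]])

```text
clock: 19.75
position: [0.5766, -0.0777, 0.0883]
eef_rot: [[0.986, -0.169, -0.0], [-0.169, -0.986, 0.0], [-0.0, 0.0, -1.0]]
force: [-4.5, 3.1, 1.5]
grip_width: 0.0155
```

Emit:
carry_out(increments=[[0,0,0.0005,0,0,0,-1],[0,0,0.0005,0,0,0,-1]])

```text
clock: 19.92
position: [0.5766, -0.0777, 0.088]
eef_rot: [[0.986, -0.169, -0.0], [-0.169, -0.986, -0.0], [-0.0, 0.0, -1.0]]
force: [-5.7, 2.6, 4.3]
grip_width: 0.0152
```

Emit:
carry_out(increments=[[0,0,0.0005,0,0,0,-1],[0,0,0.0005,0,0,0,-1]])

```text
clock: 20.08
position: [0.5767, -0.0777, 0.088]
eef_rot: [[0.986, -0.169, 0.0], [-0.169, -0.986, -0.0], [0.0, 0.0, -1.0]]
force: [-6.3, 2.8, 9.5]
grip_width: 0.0152
```

Emit:
carry_out(increments=[[0,0,0.0005,0,0,0,-1],[0,0,0.0005,0,0,0,-1]])

```text
clock: 20.25
position: [0.5767, -0.0777, 0.088]
eef_rot: [[0.986, -0.169, 0.0], [-0.169, -0.986, -0.0], [0.001, 0.0, -1.0]]
force: [-8.6, 3.0, 14.6]
grip_width: 0.0153
```

Firm stop at the expected height (TCP z 0.0880, force climbing with no motion). Release and rise.

Emit:
carry_out(increments=[[0,0,-0.0005,0,0,0,-0.2],[0,0,-0.0005,0,0,0,-0.2],[0,0,-0.0005,0,0,0,-0.2],[0,0,-0.0005,0,0,0,-0.2],[0,0,-0.0005,0,0,0,-0.2],[0,0,-0.0005,0,0,0,-0.2]])

```text
clock: 20.75
position: [0.5769, -0.0778, 0.0874]
eef_rot: [[0.986, -0.169, 0.0], [-0.169, -0.986, -0.0], [0.0, 0.0, -1.0]]
force: [0.0, 0.1, 0.9]
grip_width: 0.038
```

Emit:
carry_out(increments=[[0,0,-0.03,0,0,0,-0.2],[0,0,-0.06,0,0,0,-0.2],[0,0,-0.1,0,0,0,-0.2],[-0.03,0,-0.14,0,0,0,-0.2],[-0.05,0,-0.18,0,0,0,-0.2],[-0.05,0,-0.18,0,0,0,-0.2],[-0.05,0,-0.18,0,0,0,-0.2],[-0.05,0,-0.18,0,0,0,-0.2]])

```text
clock: 21.42
position: [0.5276, -0.0693, 0.2673]
eef_rot: [[0.986, -0.169, 0.001], [-0.169, -0.986, -0.0], [0.001, 0.0, -1.0]]
force: [-0.0, 1.0, -0.4]
grip_width: 0.0379
```

```bash
python3 w.py w5
python3 - <<'E'
from h import *
a=np.load('w5.npz');p=a['p'];d=a['d'];i={k:a[k] for k in a.files if k not in 'pd'}
ys,xs=np.mgrid[0:260,0:640];W=world('w',i,d,np.c_[xs.ravel(),ys.ravel()].astype(float));ok=d[ys.ravel(),xs.ravel()]>0
for c,n in [((.5766,-.078),'pin'),((.6067,.0983),'hingepin')]:
    m=ok&(np.linalg.norm(W[:,:2]-c,axis=1)<.012);z=W[m,2];t=np.sort(z)[-30:];print(n,'top z',np.median(t).round(4),W[m][z>.1].mean(0).round(4) if (z>.1).any() else None)
    m=ok&(np.linalg.norm(W[:,:2]-c,axis=1)<.018);z=W[m,2];print(np.histogram(z,bins=np.arange(.07,.13,.004)))
p2,d2=optics.read_camera('top');i2=optics.camera_info('top')
for q in ['kettle','mug','jug']:
    r=optics.masks_of('top',q)[0];ys,xs=np.nonzero(r['region']);V=world('t',i2,d2,np.c_[xs,ys].astype(float));print(q,np.round(np.median(V,0),3))
save('w5c.png',cv2.resize(p[60:300,150:480],None,fx=2.2,fy=2.2))
E
```

```text
shift [-0.0536 -0.0307 -0.0837] rot [0.   0.06 0.  ] pos [ 0.5276 -0.0693  0.2663] F [ 0.89 -0.95 -0.54] t 21.47 w 0.0382
(array([0.55700727, 0.04106459, 1.28269502]), np.float64(0.010341368614448492))
hinge 0.78 [122.1 160.8] z80: [0.601  0.0996]
seat 0.89 [323.8 158.7] z80: [ 0.5728 -0.0786]
seat 0.65 [321.5 153.8] z80: [ 0.5774 -0.0773]
pin 0.88 [320.5 153.3] z80: [ 0.5779 -0.0765]
pin 0.53 [325.5 159.1] z80: [ 0.5722 -0.0801]
pin_tip 0.96 [ 99.2 368.6] z80: [0.4018 0.1841]
pin_tip 0.44 [ 59.9 390.5] z80: [0.3841 0.2317]
pin top z 0.1218 [ 0.5779 -0.0779  0.1202]
(array([  2,   5, 522,  49, 149,   1,   1,   3,   2,   3,   1,   2, 297,
         7]), array([0.07 , 0.074, 0.078, 0.082, 0.086, 0.09 , 0.094, 0.098, 0.102,
       0.106, 0.11 , 0.114, 0.118, 0.122, 0.126]))
hingepin top z 0.1078 [0.6067 0.0977 0.1058]
(array([ 23,  32, 460,  96, 167,  43,  46,  46, 112, 237,   0,   0,   0,
         0]), array([0.07 , 0.074, 0.078, 0.082, 0.086, 0.09 , 0.094, 0.098, 0.102,
       0.106, 0.11 , 0.114, 0.118, 0.122, 0.126]))
kettle [0.712 0.348 0.139]
mug [ 0.727 -0.309  0.094]
jug [ 0.505 -0.302  0.069]
```

View pics/w5c.png

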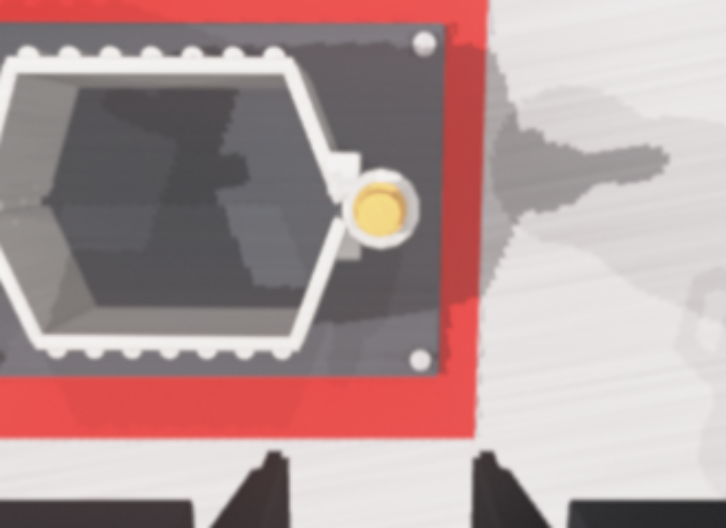

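The pin stands upright in the ring (crop (380,208)). Its head top is at 0.120 to 0.122 m against 0.120 expected, and the collar top is at about 0.086. The mould is shut, and the kettle, mug and jug have not moved. Handing in.

```bash
python3 -c "
from workcell import arm
print(arm.finish_job())"
```

```text
the job is handed in; nothing more can be done
None
```

The mould is shut, and the brass pin sits in the hinge with its collar home on the top knuckle. I handed the job in at about 21.5 s of the 72 s allowed.

- **Closing the half:** I pushed its outer face until it stopped moving. The steady push was about 6–11 N. On the last step against the stop it peaked slightly over your limit: 20.2 N along the push, or about 23 N in total. I backed off at once.
- **Hinge position:** camera fits put the joint about +5 mm along plate x from nominal, at world (0.5766, −0.078) m. The hinge pin's head gave the same shift.
- **Fitting the pin:** it went in without searching for the hole, with 1–5 N of push on the way down. It stopped at the expected height. I pressed to about 15 N downward (17 N with side force) to confirm the stop, then let go.

**Last checks**
- The pin's head top measured 0.120–0.122 m (0.120 expected).
- The collar top measured about 0.086 m, as it should when seated.
- The last picture shows the halves meeting and the pin upright.
- The kettle and mug read within 1 mm of their first positions. The jug read within about 6 mm, which I put down to noise in the picture mask, as the arm never went near it.

The seat point reported by the trained network was up to 5 mm from the fitted ring centre. It appears to mark the unshifted position, so I used the ring fit.

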